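# Seat the jig's cover and hold its spring slide at the mark

## Task

Get the spring jig on the welding bench ready: press the sprung-up end of its steel cover plate down past the two ball catches so that the plate lies level and flush in the housing. Then take the upright knob and pull the spring-return slide out until its pointer is in line with the mark on the rider, and finish still holding the knob there, since the slide springs back if it is let go. Leave the loose nut, bolt and tube offcut round the jig where they lie.

Things in the scene. Friction and masses are not known exactly. Their poses are not given: they have to be found in the camera images.
- jig: Spring jig fixed to the bench: dark base plate 116 x 252 mm (top 40 mm above the bench) with a grey housing 90 x 115 mm at one end (jig y -85 to +30 mm, rim top at 85 mm). Origin at bench height; jig y is the slide's pull direction (roughly to the robot's left), x across it, z up. On the base's tail at x = -42 mm runs a flat aluminium rail.
- recess (a point): Centre of the floor of the recess in the housing's top, 79 mm above the bench, jig x 0, y -27.5 mm. The recess is 82 (x) x 107 (y) mm and 6 mm deep. Axes as the jig's.
- catches (a point): Midpoint between the two sprung catch balls (10 mm diameter, 74 mm free between them), 89.5 mm above the bench, jig x 0, y 8 mm. Each ball sits in a steel block at x = +-51 mm, 12 x 16 mm, top 99 mm above the bench.
- cover: Loose flat steel plate 79 (x) x 104 (y) x 6 mm, about 0.3 kg. Origin: centre of its underside. At the start it lies in the recess with its knob-side (+y) end propped about 15 mm up on the balls. Pressed straight down midway between the balls, 15 to 30 mm from that end, it snaps past them at about 8 N and lies flat: origin at z = 79 mm, top flush with the rim at 85 mm.
- travel (a joint): Travel of the spring-return slide in m: 0 fully home (as at the start), growing as it is pulled along the jig's +y, stop at 0.075. The spring pulls it home with 5 N at 0 and 1 N more for every 10 mm.
- slide: The slide: flat steel bar that comes out of the housing's front, with a black upright round knob on it. Its origin is not on the knob: it is at the jig's origin when home and moves along jig y with the travel; the knob's axis is at x 0, y 90 mm from it. Knob: shank 20 mm in diameter from 69 to 112 mm above the bench, cap 26 mm to 120 mm; at home the shank is 47 mm clear of the housing's front.
- knob_grip (a point): Point on the knob's axis on the upper shank, 98 mm above the bench, where to grip.
- pointer (a point): Tip of the flat pointer arm that stands out over the rail from the slide at the knob's foot: at the knob's own jig y, 45 mm to its -x side. Axes as the jig's.
- mark (a point): Scribed line (along jig x) on top of the small brass rider, 20 x 14 x 6 mm, clamped on the rail under the pointer's path. Axes as the jig's; the slide is at the mark when pointer and mark have the same jig y. The rider's place differs from case to case, 30 to 55 mm from the pointer at the start.
- nut_m16: Bystander: loose hexagon nut 28 x 24 x 18 mm lying on the base plate beside the slide, on the side away from the rail.
- bolt_m12: Bystander: loose bolt 69 mm long lying on the bench.
- tube_offcut_1: Bystander: loose square tube offcut 30 x 90 x 30 mm on the bench, to the left of the jig.

How it is judged:
By the outcome, as a careful person would: the job done as asked, in the order asked, and still so for the second after the job is handed in, while the arm keeps its last pose, push and grip.
It also fails if it takes over 35 s, if anything falls off the work surface, if the arm or the gripper's body presses on something with over 40 N, if the wrist force passes 120 N, or if a joint passes its speed limit or range.

## Robot

A 6-joint arm with a two-finger parallel gripper is mounted at the origin on the work surface; the furniture and walls round the work are solid. World frame = base frame: x ahead of the robot, y to its left, z up, the work surface at z = 0. Lengths are in mm, angles in rad, forces in N, time in s.
With the tool pointing down it reaches from about 275 to 825 mm from the base axis. Payload 5.2 kg.
Tool frame: the origin (TCP) lies at the very end of the fingers, on their centre line; the grasp point (between the pads) lies 19 mm behind it; z points along the fingers, y is the direction in which the jaws open and shut (so a half turn about z gives the same grasp; the last joint's range is limited). The gripper opens to 93 mm and grips with 3 to 60 N. Pads are 15 mm wide; open, the fingers measure 128 mm over their backs; the gripper's body (75 mm by 188 mm) begins 65 mm behind the grasp point.
Start: joints at [0.958, 0.259, 1.535, -0, 1.348, -0.203], TCP at [219.114, 504.474, 218.653] pointing down, gripper open.
Joint ranges: [-3.14, 3.14], [-0.91, 2.08], [0.19, 2.58], [-1.22, 4.36], [0.22, 2.71], [-3.12, 3.12]. Speed limits (rad/s): [2.57, 2.57, 3.14, 3.14, 3.14, 3.14].

## Interface

Orientations are given as [roll, pitch, yaw] about the fixed x, y, z axes, in that order (R = Rz(yaw) Ry(pitch) Rx(roll)).
In Python, from bench import robot gives the robot as it stands. The module is installed in compiled form; this text tells all that it offers. Calls block until the motion is done:
- robot.move_ptp(position, orientation): joint-space move of the TCP to a pose.
- robot.move_linear(position, ori=None, speed=150, f_stop=None): straight line of the TCP; ori=None keeps the orientation; speed is the mean speed in mm/s. With f_stop (N) it stops when the force on the tool has changed by that much, and returns True; else False.
- robot.move_j(angles): joint-space move.
- robot.move_gripper(opening): opening from 0.0 (shut) to 1.0 (fully open); the grip force is fixed at half the most; returns when the fingers have stopped.
- robot.sleep(seconds).
- robot.inverse_kinematics(position, orientation): joint angles nearest the present ones, or None.
- robot.get_image(name): name is "side" or "top"; returns a dict with "img" (384x512x3 uint8, blue, green, red), "fovy" (degrees; the focal length in pixels is half the picture's height over the tangent of half this angle, whatever the lens; pixels are square), "cx", "cy" (the principal point, pixels), "eye" and "orientation" of the camera in the world. Camera axes: x right, y down, z forward; pixel columns grow to the right and rows downward; lengths in mm; the calibration is good to about 2 mm. A picture is of the moment at which its call begins. There is no depth.
A pose or a line that the arm cannot do raises robot.MotionError and nothing moves.
- robot.hand_in(): hands the job in, once; it reports no verdict.
Readings, each from a call of its own:
- robot.current_t(): time.
- robot.current_qpos(): joint angles.
- robot.current_joint_vel(): joint speeds.
- robot.current_joint_efforts(): joint torques, N m.
- robot.current_tcp_pos(): TCP position.
- robot.current_eef_rot(): TCP orientation.
- robot.current_contact_force(): force on the tool from outside, world axes, zero at the start.
- robot.current_ft_torque(): the same for the moment, N m.
- robot.current_gripper_width(): opening from 0.0 (shut) to 1.0 (fully open).
Only numpy, scipy, OpenCV 4.12 (cv2) and the standard library are available. Lean on these libraries where they do the work, as an engineer would, in place of code of your own. Each camera call takes 0.05 s, during which the arm holds its last target. There are 200 camera calls.

## Working session

There is one attempt and no reset: what is moved stays moved. The work goes in short steps, each a Python script; the robot and the scene stay as the last script left them, time stands still between calls to the robot, and variables do not carry over. Pictures are saved under pics/ and viewed, about 8 in all and at most 12, crops included, and the job is handed in when it is done.

```bash
mkdir -p pics; cat > h.py <<'E'
import numpy as np, cv2
from scipy.spatial.transform import Rotation as R
from bench import robot
def shot(cam,name,crop=None,s=1):
    d=robot.get_image(cam); im=d["img"]
    if crop: im=im[crop[1]:crop[3],crop[0]:crop[2]]
    if s!=1: im=cv2.resize(im,None,fx=s,fy=s,interpolation=cv2.INTER_CUBIC)
    cv2.imwrite(f"pics/{name}.png",im); return d
def cal(d):
    f=d["img"].shape[0]/2/np.tan(np.radians(d["fovy"])/2)
    o=np.array(d["orientation"],float)
    M=o if o.shape==(3,3) else R.from_euler('xyz',o).as_matrix()
    return f,np.array(d["eye"],float),M
def back(d,u,v,z):
    f,e,M=cal(d); r=M@np.array([(u-d["cx"])/f,(v-d["cy"])/f,1]); return e+r*(z-e[2])/r[2]
def proj(d,p):
    f,e,M=cal(d); c=M.T@(np.array(p)-e); return np.array([d["cx"]+f*c[0]/c[2],d["cy"]+f*c[1]/c[2]])
E
python3 - <<'E'
from h import *
a=shot("top","top0",None,1.5);b=shot("side","side0",None,1.5)
for d in(a,b): print({k:v for k,v in d.items() if k!="img"})
print(robot.current_t(),robot.current_eef_rot(),robot.current_contact_force())
E
```

```text
{'fovy': 57.16591318065971, 'cx': 260.93459824449263, 'cy': 191.2736263712441, 'eye': array([344.93333503,  65.83908412, 952.07983244]), 'orientation': array([-3.00101969, -0.01140513, -1.59181315])}
{'fovy': 54.2410369769263, 'cx': 253.72277463817926, 'cy': 192.97062118816405, 'eye': array([ 206.68404562, -705.62650245,  553.77273251]), 'orientation': array([-2.11674611, -0.01690123, -0.31529857])}
0.1 [-3.14005546e+00 -2.90438058e-04  2.73179493e+00] [-0.17637478  0.29273691  0.2918098 ]
```

View pics/top0.png

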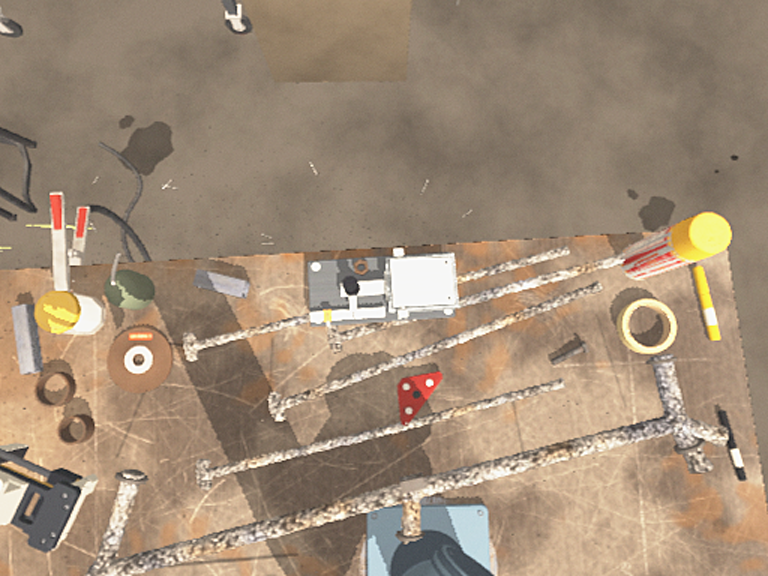

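View pics/side0.png

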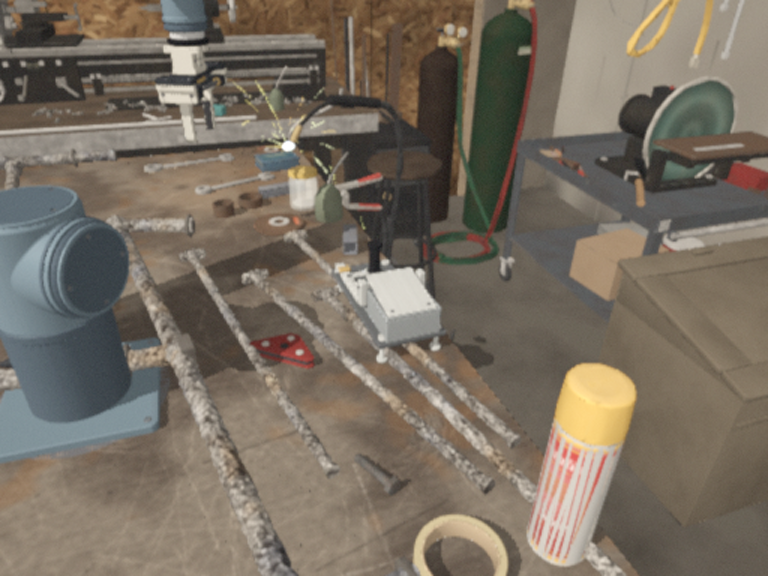

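The jig is at about (382,285) in the 1.5x top view: white cover at (422,282), knob at (351,286), brass rider at (327,315). I'll enlarge it.

```bash
python3 - <<'E'
from h import *
a=shot("top","top1",(198,158,312,224),7)
b=shot("side","side1",(210,160,305,245),7)
E
```

```text
(no output)
```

View pics/top1.png

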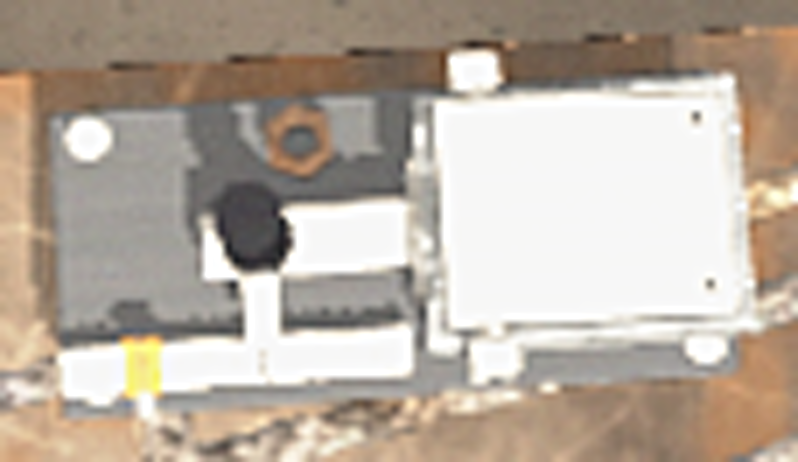

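View pics/side1.png

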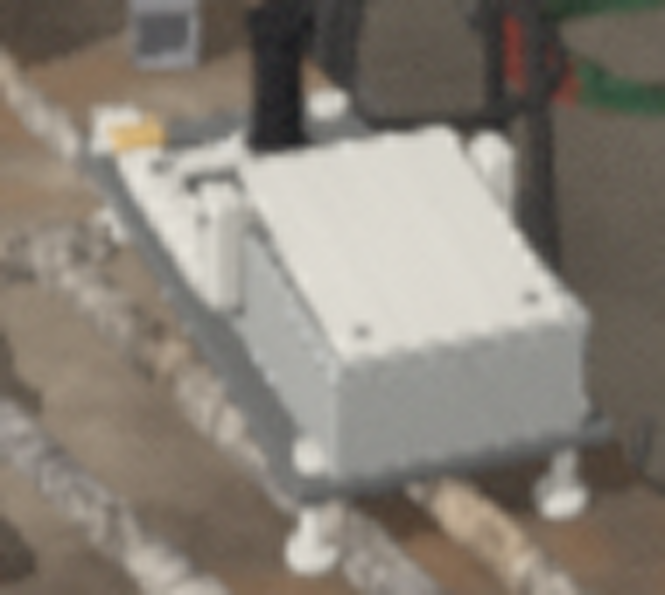

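```bash
cat > fit.py <<'E'
from h import *
from scipy.optimize import least_squares
def J(p,q): c,s=np.cos(p[2]),np.sin(p[2]); return np.array([p[0]+c*q[0]-s*q[1],p[1]+s*q[0]+c*q[1],q[2]])
T=[((51,8,99),(475,70)),((-51,8,99),(496,355)),((0,90,120),(257,218)),((45,-85,85),(735,77)),((-45,-85,85),(748,320))]
S=[((51,8,99),(495,145)),((-51,8,99),(226,195)),((45,-85,85),(586,310)),((-45,-85,85),(338,360))]
o=lambda q,c:((q[0]+.5)/7-.5+c[0],(q[1]+.5)/7-.5+c[1])
def run(a,b,verbose=1):
    L=[(a,q,o(m,(198,158))) for q,m in T]+[(b,q,o(m,(210,160))) for q,m in S]
    for sel in (L,L[:5],L[5:]):
        r=least_squares(lambda p:np.concatenate([proj(d,J(p,q))-m for d,q,m in sel]),[400,100,0])
        print(r.x.round(3)); print(r.fun.round(1))
        yield r.x
if __name__=="__main__":
    a=robot.get_image("top");b=robot.get_image("side")
    ps=list(run(a,b)); p=ps[1]
    inv=lambda w:(R.from_euler('z',-p[2]).as_matrix()@(w-np.array([p[0],p[1],0]))).round(1)
    for nm,m,z in [("rider",(143,366),53),("rider_far",(143,366),60),("ptr tip",(262,378),72),("nut",(299,138),58),("cornerL",(52,115),40),("cornLL",(62,415),40),("cornLR",(735,372),40)]:
        print(nm,inv(back(a,*o(m,(198,158)),z)))
    print("rider side",inv(back(b,*o((138,133),(210,160)),56)))
E
python3 fit.py
```

```text
[4.7565e+02 3.1084e+01 5.2000e-02]
[-0.2 -0.7 -0.1 -0.4 -1.5 -0.4 -0.4 -0.8  1.   0.  -0.6  0.3 -1.1  0.1
  0.5  1.2 -0.6  1.5]
[4.74545e+02 3.04780e+01 4.90000e-02]
[ 0.1 -0.3  0.1  0.1 -1.3 -0.1 -0.1 -0.3  1.2  0.6]
[4.78168e+02 3.44450e+01 4.70000e-02]
[-0.1 -0.4 -0.5 -0.8  0.8  0.4 -0.2  0.5]
rider [-41.9 135.3  53. ]
rider_far [-42.5 134.6  60. ]
ptr tip [-50.9  91.2  72. ]
nut [37.7 73.2 58. ]
cornerL [ 56.1 165.7  40. ]
cornLL [-56.7 167.4  40. ]
cornLR [-57.9 -82.1  40. ]
rider side [-39.7 133.1  56. ]
```

Both views fit one jig pose, about (475.5, 31, yaw 0.05). The base corners, knob and pointer agree with the given sizes to a few mm. I'll press the cover now.

```bash
cat >> h.py <<'E'
P=np.array([475.5,31.2,0.05])
def J(q,p=P): c,s=np.cos(p[2]),np.sin(p[2]); return [p[0]+c*q[0]-s*q[1],p[1]+s*q[0]+c*q[1],q[2]]
def Jinv(w,p=P): return R.from_euler('z',-p[2]).as_matrix()@(np.array(w)-[p[0],p[1],0])
E
python3 - <<'E'
from h import *
o=[np.pi,0,np.pi/2+.05]
robot.move_gripper(0.0)
robot.move_ptp(J((0,1,180)),o)
robot.move_linear(J((0,1,112)),speed=120)
f0=robot.current_contact_force()
s=robot.move_linear(J((0,1,83)),speed=25,f_stop=22)
print(s,Jinv(robot.current_tcp_pos()).round(1),(robot.current_contact_force()-f0).round(1))
robot.move_linear(J((0,1,160)),speed=150)
robot.move_ptp(J((0,90,170)),[np.pi,0,.05]) if False else robot.move_linear(J((-160,1,200)),speed=250)
print(robot.current_t())
shot("side","side2",(210,160,305,245),6)
shot("top","top2",(198,158,312,224),7)
E
```

```text
True [-0.4  1.  85.3] [-0.6 -0.6  4.7]
6.8667
```

View pics/side2.png

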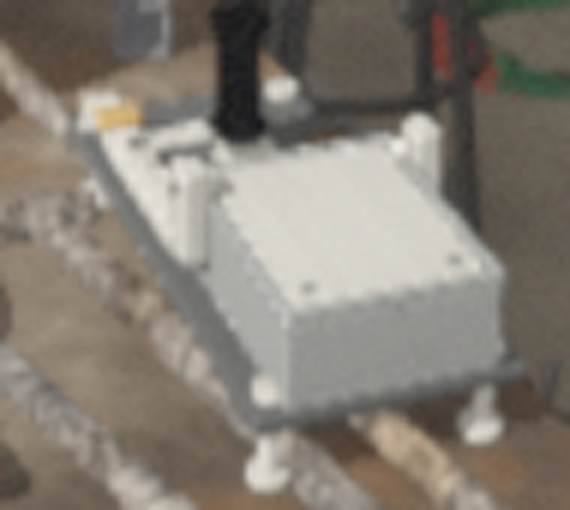

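The cover is down: the stop came at 85.3 mm, level with the rim, and its far end lies below the catch blocks' tops. Next I'll grip the knob with the jaws along jig y and pull about 40 mm.

```bash
python3 - <<'E'
from h import *
o=[np.pi,0,.05]
robot.move_gripper(0.55)
robot.move_ptp(J((0,91,180)),o)
s=robot.move_linear(J((0,91,80)),speed=100,f_stop=12)
print(s,Jinv(robot.current_tcp_pos()).round(1))
if not s:
    robot.move_gripper(0.0)
    print("w",robot.current_gripper_width()*93,robot.current_contact_force().round(1))
    a=Jinv(robot.current_tcp_pos())
    robot.move_linear(J((0,131,80)),speed=60)
    b=Jinv(robot.current_tcp_pos()); print(a.round(1),b.round(1),"w",robot.current_gripper_width()*93,robot.current_contact_force().round(1))
print(robot.current_t())
d=shot("side","side3",(210,150,280,205),10); shot("top","top3",(198,158,312,224),7)
E
```

```text
False [ 0.5 91.  80.5]
w 24.10110779136549 [ 0.2 -5.2  1.9]
[ 0.2 90.2 80.2] [  0.2 129.6  80.2] w 23.68217709226646 [ 0.7 -8.1  2.6]
12.1
```

View pics/side3.png

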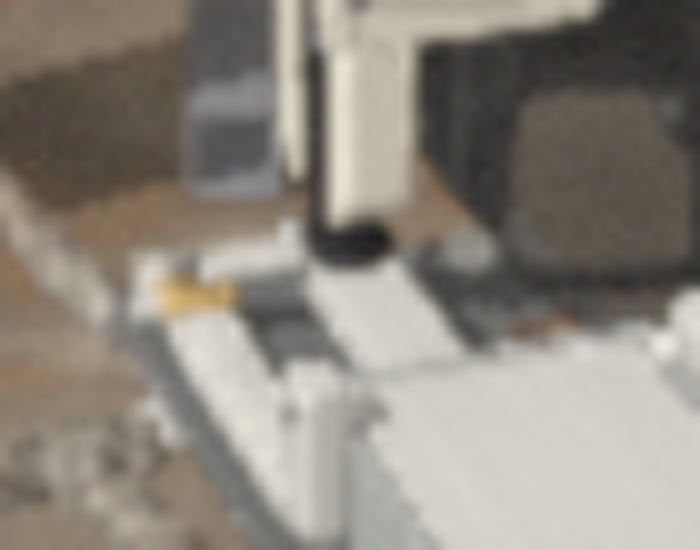

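View pics/top3.png

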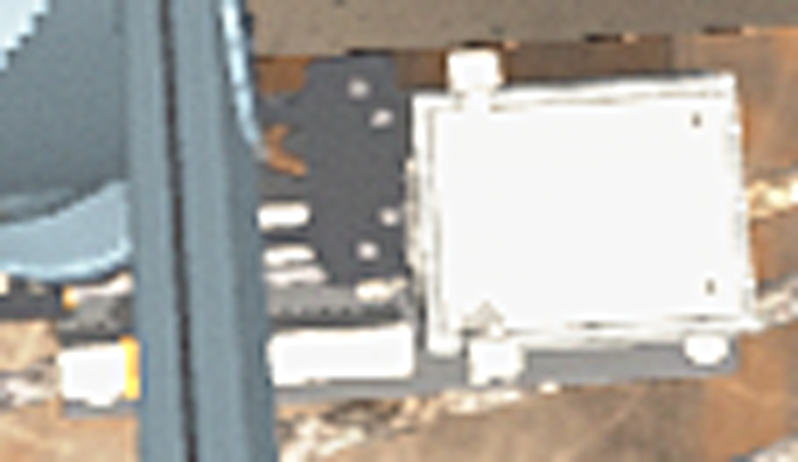

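Knob held and slide pulled about 39 mm, though the arm hides the pointer from above. I'll measure rider and pointer sub-pixel in the clear pictures, using each camera's own jig fit, and in the present side view.

```bash
cat > m.py <<'E'
from fit import *
pt=[474.545,30.478,.049]; ps=[478.168,34.445,.047]
a=robot.get_image("top");b=robot.get_image("side")
def small(n): return cv2.resize(cv2.imread(f"pics/{n}.png"),None,fx=1/7,fy=1/7,interpolation=cv2.INTER_AREA)
def yel(im):
    im=im.astype(float); w=np.clip(np.minimum(im[...,1],im[...,2])-im[...,0]-60,0,None)
    n,l=cv2.connectedComponents((w>0).astype(np.uint8)); k=max(range(1,n),key=lambda i:w[l==i].sum()); w=w*(l==k)
    v,u=np.indices(w.shape); return (w*u).sum()/w.sum(),(w*v).sum()/w.sum(),(w>0).sum()
def ray(d,p,u,v):
    f,e,M=cal(d); r=M@np.array([(u-d["cx"])/f,(v-d["cy"])/f,1]); Z=R.from_euler('z',-p[2]).as_matrix()
    return Z@(e-[p[0],p[1],0]),Z@r
t1=small("top1"); s1=small("side1")
ut=yel(t1); us=yel(s1); un=yel(b["img"][160:245,210:305]); print(ut,us,un)
eT,rT=ray(a,pt,ut[0]+198,ut[1]+158); eS,rS=ray(b,ps,us[0]+210,us[1]+160)
for z in (50,54,58,62): print(z,(eT+rT*(z-eT[2])/rT[2]).round(1),(eS+rS*(z-eS[2])/rS[2]).round(1))
# pointer arm in top1: bright run between dark base, rows
for row in range(39,46):
    g=t1[row,28:48].mean(1).astype(int); print(row,g)
E
python3 m.py
```

```text
Traceback (most recent call last):
  File "m.py", line 13, in <module>
    ut=yel(t1); us=yel(s1); un=yel(b["img"][160:245,210:305]); print(ut,us,un)
                               ~~~^^^^^^^^^^^^^^^^^^^^^^^^^^^
  File "m.py", line 7, in yel
    n,l=cv2.connectedComponents((w>0).astype(np.uint8)); k=max(range(1,n),key=lambda i:w[l==i].sum()); w=w*(l==k)
                                                           ~~~^^^^^^^^^^^^^^^^^^^^^^^^^^^^^^^^^^^^^^^
ValueError: max() iterable argument is empty
```

```bash
sed -i 's/un=yel(b\["img"\]\[160:245,210:305\]); print(ut,us,un)/print(ut,us)/' m.py; python3 m.py
```

```text
(np.float64(19.970897832817336), np.float64(51.918266253869966), np.int64(40)) (np.float64(20.0), np.float64(19.0), np.int64(1))
50 [-41.7 135.7  50. ] [-39.5 136.6  50. ]
54 [-42.1 135.3  54. ] [-41.6 129.8  54. ]
58 [-42.5 134.9  58. ] [-43.7 122.9  58. ]
62 [-42.9 134.4  62. ] [-45.9 116.1  62. ]
39 [160 236 246 243 237 234 219 212 227 236 241 228 195 199 205 202 187 175
 171 160]
40 [157 163 172 159 115  96 216 253 255 254 255 241 152 149 151 151 148 149
 152 152]
41 [157 154 155 156 119  88 193 251 251 249 253 239 147 152 154 156 156 155
 157 158]
42 [158 160 158 160 138 113 168 245 251 248 252 238 144 155 160 163 162 160
 159 161]
43 [163 160 162 167 167 159 175 245 251 248 252 240 148 153 164 158 162 158
 153 162]
44 [161 167 158 163 160 146 149 241 252 248 252 240 138 129 151 133 135 130
 109 134]
45 [135 152 131 137 131 102 114 237 253 248 252 237 122  97 102 103 101 101
  97 103]
```

```bash
cat >> m.py <<'E'
print("---")
for z in (60,68): 
  e,r=ray(a,pt,235.0,202); print(z,(e+r*(z-e[2])/r[2]).round(1))
# overlay in present side view: expected pointer tip / mark with side fit
im=b["img"][160:200,205:265].copy(); s=13; im=cv2.resize(im,None,fx=s,fy=s,interpolation=cv2.INTER_CUBIC)
def dot(q,c):
    x=proj(b,J(ps,q))-[205,160]; x=((x+.5)*s).astype(int); cv2.circle(im,tuple(int(k) for k in x),4,c,-1)
for y in (128.4,142.4):
  for x in (-52,-32): dot((x,y,54),(0,0,255))
for z in (60,64,68): dot((-45,129.5,z),(0,255,0))
cv2.imwrite("pics/side4.png",im); print(im.shape)
E
python3 m.py | sed '1,/---/d'
```

```text
60 [-25.5  90.4  60. ]
68 [-26.4  90.   68. ]
(520, 780, 3)
```

View pics/side4.png

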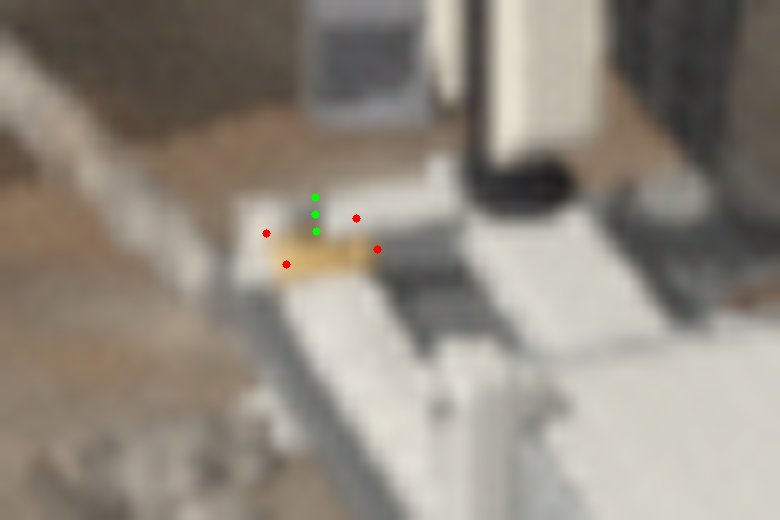

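Top view gives the pointer at jig y 90.0, as it must be at home, and the mark at about 135.5. That makes the needed travel about 45.4 mm. The side overlay agrees roughly but is coarse, at 5 mm per pixel. The TCP's zero isn't certain, so I'll run the held knob back to the home stop, find zero by force, and pull out from there.

```bash
python3 - <<'E'
from h import *
t1=cv2.resize(cv2.imread("pics/top1.png"),None,fx=1/7,fy=1/7,interpolation=cv2.INTER_AREA)
for r in range(48,57): print(r,t1[r,13:28,0])
y=lambda:round(Jinv(robot.current_tcp_pos())[1],2)
fy=lambda:round(robot.current_contact_force()[1],1)
print("t",robot.current_t(),y(),fy())
robot.move_linear(J((0,96,80)),speed=60); print(y(),fy())
for k in np.arange(93,84,-1.0):
    robot.move_linear(J((0,k,80)),speed=15); q,f=y(),fy(); print(k,q,f)
    if f>3: break
print("t",robot.current_t(),robot.current_gripper_width()*93)
E
```

```text
48 [101  98  99 104  94 101 115 108 107 105 118 137 152 161 185]
49 [186 190 200 217 182 135 139 141 132 136 205 239 244 245 249]
50 [249 250 252 255 239 143 137 137 129 160 243 255 253 251 251]
51 [251 250 250 254 240 137 134 132 126 162 245 253 248 247 247]
52 [248 246 247 253 238 138 134 141 133 154 243 252 247 247 247]
53 [247 245 247 253 239 138 129 140 133 125 238 253 248 248 249]
54 [248 247 249 254 240 138 130 139 130 128 239 255 253 253 253]
55 [249 249 251 253 226 128 140 166 149 137 229 242 241 238 224]
56 [253 251 246 223 159 132 181 238 219 141 139 149 149 150 151]
t 12.5 129.43 -7.9
94.86 -6.0
93.0 92.19 -6.0
92.0 91.31 -5.9
91.0 90.4 -5.0
90.0 89.58 -5.3
89.0 89.53 0.1
88.0 89.51 4.7
t 14.8333 23.860497746246327
```

Home stop found at TCP y 89.53 (force goes from −5 to +5 N there). I'll pull to 89.53 + 45.5 = 135.0, correcting for arm compliance.

```bash
python3 - <<'E'
from h import *
y=lambda:Jinv(robot.current_tcp_pos())[1]
T=89.53+45.5; c=T+1.4
robot.move_linear(J((0,c,80)),speed=50); robot.sleep(.3)
for _ in range(3):
    e=T-y(); print(round(y()-89.53,2),round(e,2))
    if abs(e)<.2: break
    c+=e; robot.move_linear(J((0,c,80)),speed=15); robot.sleep(.3)
robot.sleep(.5)
print("travel",round(y()-89.53,2),robot.current_contact_force().round(1),robot.current_gripper_width()*93,robot.current_t())
shot("side","side5",(205,155,300,235),8)
shot("top","top5",(190,150,312,224),6)
E
```

```text
44.95 0.55
45.44 0.06
travel 45.46 [-0.8 -8.9  6.4] 24.043484232373864 17.3
```

View pics/side5.png

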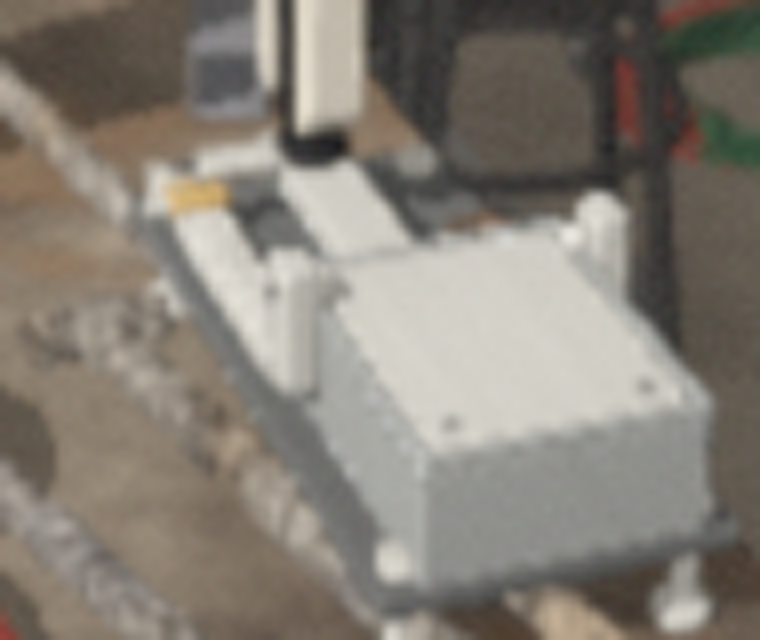

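The cover lies flush, the pointer arm ends over the rider at about (205,165)–(200,190), and the knob is still gripped with the readings steady. I'm handing in.

```bash
python3 -c "
from h import *
print(Jinv(robot.current_tcp_pos())[1]-89.53,robot.current_t()); robot.hand_in()"
```

```text
45.4458460469547 17.4
the job is handed in; nothing more can be done
```

I pressed the cover down past the ball catches, then pulled the slide out to the mark. I handed in at 17.4 s, still holding the knob. No verdict is reported.

**Cover:** The press stopped on the force limit with the tool at 85.3 mm against the rim's 85 mm, and the last side picture shows the plate flush.

**Slide:** The last reading was 45.4 mm of travel, against the 45.5 mm I measured from the first top picture. I set zero by running the held knob back against its home stop. I put the mark's measured position good to about 1 mm.

**Checks that were weak or disagreed:**
- **No view from above:** the arm hid the pointer and rider at the end. The side view shows the pointer over the rider, but only to about 5 mm per pixel.
- **Pull force:** it read 8.9 N where the spring should give about 9.5 N, which I put down to friction or sensor noise.
- **Grip width:** it read 24 mm on a 20 mm shank, but stayed steady with no slip.
- **Camera fits:** the two cameras' jig positions differed by about 4–5 mm, so I used each camera's own fit when measuring.

I did not touch the nut, bolt or tube offcut on purpose. I did not measure them again at the end.

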